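# Slide the titration tile out over the end of its ledge

## Robot

A 6-joint arm with a two-finger parallel gripper is mounted at the origin on a cart in front of the work surface, level with it; the furniture and walls round the work are solid. World frame = base frame: x ahead of the robot, y to its left, z up, the work surface at z = 0. Lengths are in m, angles in degrees, forces in N, time in s.
With the tool pointing down it reaches from about 0.4 to 0.825 m from the base axis. Payload 7 kg.
Tool frame: the origin (TCP) lies midway between the tips of the shut fingers; the grasp point (between the pads) lies 19 mm behind it; z points along the fingers, y is the line along which they close (so a half turn about z gives the same grasp; the last joint's range is limited). The gripper opens to 88 mm and grips with 3 to 60 N. Pads are 19 mm wide; open, the fingers measure 130 mm over their backs; the gripper's body (78 mm by 193 mm) begins 47 mm behind the grasp point.
Start: joints at [-59.238, 20.546, 0.682, 0, -70.136, -16.507], TCP at [0.166, -0.654, 0.227] pointing down, gripper open.
Joint ranges: [-176.03, 176.03], [-82.01, 121.73], [-58.28, 71.71], [-173.87, 95.51], [-174.79, -0.11], [-173.66, 173.66]. Speed limits (degrees/s): [136.94, 136.94, 172.46, 180, 180, 180].

## Interface

Orientations are given as [roll, pitch, yaw] about the fixed x, y, z axes, in that order (R = Rz(yaw) Ry(pitch) Rx(roll)).
In Python, from plant import ctrl, viewer, close_job gives the robot as it stands. The module is installed in compiled form; this text tells all that it offers.
- The arm moves only by the tool step_arm, never from a script. Its argument "moves" is a list that holds one entry, the list of rows, each a list of 5 numbers: the shift along the world's x, y, z in cm, then the turn about the world's z in rad, then the finger opening in cm, from 0 to 8.76. In form: [[[tx, ty, tz, twist, grip], ...]]. A call has 1 to 10 rows; each row shifts and turns the commanded pose from where the row before left it; what a row does not reach is not made up. A row lasts 1/10 s, in which the tool goes at most 50 mm and 8.59 degrees, less where a joint would pass 70% of its speed; a pose out of reach is approached as far as the arm can. A call with a gripper value outside its range is refused whole. The fingers move at their own pace and stop on an object; the grip force is fixed at half the most. Time passes only in rows, so rows that do not move let the fingers close. It gives the time, the measured TCP pose, the force, the opening and the grip force at its end, in the units of the state.
- ctrl.get_obs(): the state, without advancing time (a new reading comes with each control period).
- viewer.snapshot(name): name is "scene" or "top"; returns (picture, depth): 480x640x3 uint8, blue, green, red; 480x640 float32, m along the optical axis (not along the pixel's ray), 0 where there is no reading.
- viewer.camera_info(name): a dict with "camera_matrix" (3x3 intrinsics, pixels), "eye" and "orientation" of the camera in the world. Camera axes: x right, y down, z forward; pixel columns grow to the right and rows downward; lengths in m; the calibration is good to about 2 mm. A picture is of the moment at which its call begins. camera_info takes no time and is no camera call.
- close_job(): hands the job in; it is judged then, once.
The state is a dict: "clock": time; "joint_pos": joint angles; "qvel": joint speeds; "tau": joint torques, N m; "tool_pos": TCP position; "orientation": TCP orientation; "force": force on the tool from outside, world axes, zero at the start; "moment": the same for the moment, N m; "opening": finger opening in m; "gripper_force": force on a finger pad.
Only numpy, scipy, OpenCV 4.12 (cv2) and the standard library are available. Lean on these libraries where they do the work, as an engineer would, in place of code of your own. Each camera call takes 0.05 s, during which the arm holds its last target. There are 200 camera calls.

## Task

The white tile lies flat on the low grey ledge and cannot be got hold of there. Push the metal stop bar inwards, off the open end of the ledge, until it lies along the front edge, then push the tile along the ledge towards that end until about 35 mm of it sticks out past the end, roughly square with the ledge. Only push with the fingers: the tile must stay flat on the ledge and never be picked up, and the vial, the stopper and the dish standing around stay where they are.

Things in the scene. Friction and masses are not known exactly. Their poses are not given: they have to be found in the camera images.
- ledge: Fixed low grey ledge standing on the worktop, 170 mm deep (its x), 360 mm long (its y), its flat top 70 mm above the worktop. Origin: centre of its underside, on the worktop. Its x axis points from the front edge (robot's side) to the back, where an aluminium lip 10 mm thick (x = +75 to +85) stands 12 mm above the top; its y axis points along the ledge to the open end, the one with the stop bar. No wall at either end.
- ledge_end (a point): Middle of the top edge of the ledge's open end, at (0, 180, 70) mm in the ledge's frame; axes as the ledge's.
- stop_bar (a joint): Angle of the stop bar about its upright pivot, rad. 0: the bar lies across the open end, from the pivot straight towards the back; it grows as the bar's free tip swings inwards along the ledge (clockwise seen from above), and at 1.57 the bar lies along the front edge, pointing away from the open end. Stops at 0 and 1.62, so the tile cannot push it outwards. It stays where it is left; pushing it takes about 1 N at the tip.
- bar_pivot (a point): Pivot of the stop bar, half-way up the bar, at (-73, 165, 79) mm in the ledge's frame: the front corner of the open end. The aluminium bar is 14 mm wide, 85 mm long from the pivot to its rounded end, and stands from 2 to 16 mm above the ledge's top; the pivot's screw head reaches 20 mm above the top.
- bar_tip (a point): Centre of the bar's rounded free end, half-way up, 78 mm from the pivot.
- tile: Loose glazed white ceramic tile, 90 mm wide (its x), 110 mm long (its y), 6 mm thick, 0.10 to 0.21 kg, lying flat on the ledge, within 0.15 rad of square. Origin: centre of its underside; its y axis points towards the open end.
- tile_edge (a point): Middle of the tile's leading edge (the one nearer the open end), half-way up the thickness: (0, 55, 3) mm in the tile's frame.
- vial: Brown glass vial with cap, 42 mm across, 87 mm high, standing on the worktop behind the ledge; bystander. Origin: centre of its foot.
- stopper: Small red rubber stopper, 28 mm across, 27 mm high, standing on the worktop in front of the ledge; bystander. Origin: centre of its foot.
- dish: Petri dish, 61 mm across, 14 mm high, on the worktop beyond the open end of the ledge; bystander. Origin: centre of its foot.
Mind the look-alikes: they are no part of the job. Leave any orange look-alike of the tile alone.

How it is judged:
By the outcome, as a careful person would: the job done as asked, in the order asked, and still so for the second after the job is handed in, with the robot touching nothing.
It also fails if it takes over 58 s, if anything falls off the work surface, if the arm or the gripper's body presses on something with over 40 N, if the wrist force passes 120 N, or if a joint passes its speed limit or range.

## Working session

There is one attempt and no reset: what is moved stays moved. The work goes in short steps, Python scripts to look and compute and a tool call to move; the robot and the scene stay as the last step left them, time stands still between calls to the robot, and variables do not carry over. Pictures are saved under pics/ and viewed, at most 10 in all, crops included, and the job is handed in when it is done.

Besides the shell and the picture viewer there is one more tool, called after "Request:" by a JSON object that holds its "fn" and its "kwargs", one argument or row to a line. step_arm: Moves the arm, as the interface text tells. Its arguments: {"type":"object","properties":{"moves":{"type":"array","items":{"type":"array","items":{"type":"array","items":{"type":"number"}}}}},"required":["moves"]}

```bash
mkdir -p pics; cat > h.py <<'E'
import numpy as np, cv2
from plant import ctrl, viewer, close_job
from scipy.spatial.transform import Rotation as R
def cam(n):
    i=viewer.camera_info(n); o=np.array(i["orientation"],float)
    Rm=o if o.shape==(3,3) else R.from_euler('xyz',o,degrees=True).as_matrix()
    return np.array(i["camera_matrix"]),np.array(i["eye"]),Rm
def ray(n,uv,z):
    K,e,Rm=cam(n); uv=np.atleast_2d(uv).astype(float)
    d=(Rm@np.linalg.inv(K)@np.c_[uv,np.ones(len(uv))].T).T
    return e+d*((z-e[2])/d[:,2])[:,None]
def cloud(n,dep):
    K,e,Rm=cam(n); v,u=np.mgrid[:480,:640]
    d=np.stack([u,v,np.ones_like(u)],-1)@np.linalg.inv(K).T@Rm.T
    return e+d*dep[...,None]
E
python3 - <<'E'
from h import *
for n in("scene","top"):
    p,d=viewer.snapshot(n); cv2.imwrite(f"pics/{n}0.png",p); np.save(f"{n}0.npy",d); print(viewer.camera_info(n))
print(ctrl.get_obs())
E
```

```text
{'camera_matrix': array([[508.30159015,   0.        , 323.66291984],
       [  0.        , 508.30159015, 233.64098491],
       [  0.        ,   0.        ,   1.        ]]), 'eye': array([0.02200456, 0.72056305, 0.69952931]), 'orientation': array([-126.53580168,   -0.94378358, -140.39712892])}
{'camera_matrix': array([[437.91238978,   0.        , 318.00983251],
       [  0.        , 437.91238978, 241.39721673],
       [  0.        ,   0.        ,   1.        ]]), 'eye': array([0.37804328, 0.02994892, 1.10761282]), 'orientation': array([-168.56422038,    0.47156617,  -90.76509506])}
{'clock': 0.1, 'joint_pos': array([-5.92372465e+01,  2.05898492e+01,  6.39525234e-01, -1.79796888e-02,
       -7.01363602e+01, -1.65048982e+01]), 'qvel': array([ 0.04707814, -0.20370433,  0.16235286,  0.11221778,  0.02088947,
        0.03906101]), 'tau': array([-1.34162237e-03, -5.84163845e+01,  2.93748289e+01,  7.01553494e+00,
        1.01256953e-02, -5.83596693e-05]), 'tool_pos': array([ 0.16608838, -0.65379697,  0.22569101]), 'orientation': array([ 1.79912085e+02, -8.42264959e-03, -1.65748260e+02]), 'force': array([-0.32018794, -0.57942257,  0.36128627]), 'moment': array([ 0.00063453,  0.03855619, -0.00929484]), 'gripper_force': 0.0, 'opening': 0.08806045615645584}
```

View pics/top0.png

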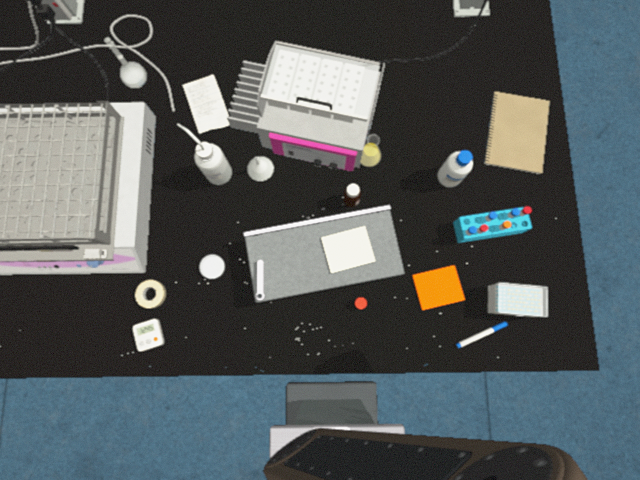

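View pics/scene0.png

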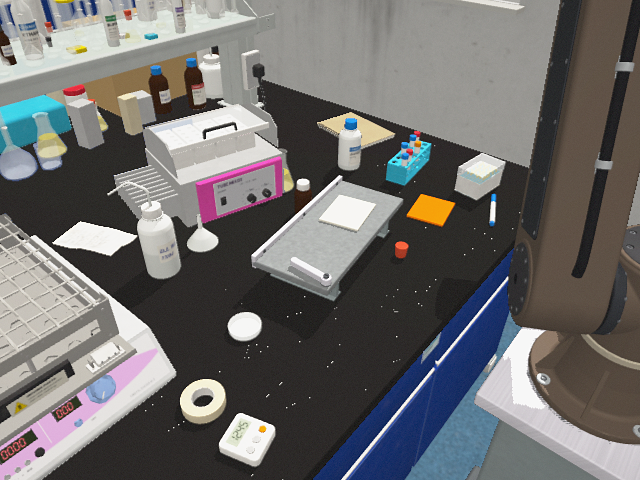

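The top view shows the ledge with corners near (244,233), (390,207), (404,273) and (257,301). The tile is at (348,249), the bar runs from (260,296) to (260,262), the dish is at (212,266), the vial at (353,190) and the stopper at (361,303). The scene view agrees. I'll measure next.

```bash
cat >> h.py <<'E'
def measure(p,d,roi=(225,195,415,315),v=True):
    """top view: ledge frame (centre, yaw), tile centre/yaw in ledge frame"""
    x0,y0,x1,y1=roi; m=np.zeros((480,640),np.uint8); m[y0:y1,x0:x1]=255
    white=((p.min(2)>200)*255).astype(np.uint8)&m
    out=[]
    for c in cv2.findContours(white,0,cv2.CHAIN_APPROX_NONE)[0]:
        if cv2.contourArea(c)<80: continue
        q=ray("top",c[:,0],0.076)[:,:2]
        (cx,cy),(w,h),a=cv2.minAreaRect((q*1000).astype(np.float32))
        out.append((cv2.contourArea(c),np.round([cx,cy,w,h,a],1)))
    return out
E
python3 - <<'E'
from h import *
p=cv2.imread("pics/top0.png"); d=np.load("top0.npy"); c=cloud("top",d)
for o in measure(p,d): print(o)
z=c[...,2]; u=np.mgrid[:480,:640][1]; v=np.mgrid[:480,:640][0]
roi=(u>225)&(u<415)&(v>195)&(v<315)
print(np.histogram(z[roi],bins=np.arange(-.01,.12,.005)))
m=roi&(z>.06)&(z<.1)
m=cv2.morphologyEx(m.astype(np.uint8),cv2.MORPH_OPEN,np.ones((3,3)))
cs=max(cv2.findContours(m,0,cv2.CHAIN_APPROX_NONE)[0],key=cv2.contourArea)
q=ray("top",cs[:,0],.07)[:,:2]*1000
print("ledge",cv2.minAreaRect(q.astype(np.float32)))
g=c[(m>0)&(z<.074)]; print("gray z",np.median(g[:,2]))
# scene-view tile
for n,pt,zz in(("top",(260,295),.09),("top",(260,265),.086),("scene",(326,277),.09),("scene",(294,263),.086),("top",(353,190),.087),("top",(361,303),.027),("top",(212,266),.014)): print(n,pt,ray(n,pt,zz).round(3))
ap=cv2.approxPolyDP(cs,6,True)[:,0]; print(ap.tolist(),ray("top",ap,.07).round(3).tolist())
E
```

```text
(208.5, array([497.3, 175.1,  93. ,  18.7,   2.4]))
(1626.5, array([567.8, -35.6,  90.2, 110.6,  14.3]))
(398.0, array([639.3,  37.8,   9.3, 359.1,  10.1]))
(array([  39, 4242, 6988,  278,    9,   10,   20,   93,   12,   12,   10,
          8,   10,   19,   71, 2885, 5266, 1562,  604,  241,   17,    0,
          0,    0,    0]), array([-0.01 , -0.005,  0.   ,  0.005,  0.01 ,  0.015,  0.02 ,  0.025,
        0.03 ,  0.035,  0.04 ,  0.045,  0.05 ,  0.055,  0.06 ,  0.065,
        0.07 ,  0.075,  0.08 ,  0.085,  0.09 ,  0.095,  0.1  ,  0.105,
        0.11 ,  0.115]))
ledge ((560.1328735351562, 22.187454223632812), (173.71131896972656, 363.6226806640625), 10.122477531433105)
gray z 0.07061504525127638
top (260, 295) [[0.459 0.172 0.09 ]]
top (260, 265) [[0.53  0.173 0.086]]
scene (326, 277) [[0.452 0.179 0.09 ]]
scene (294, 263) [[0.525 0.184 0.086]]
top (353, 190) [[ 0.711 -0.051  0.087]]
top (361, 303) [[ 0.441 -0.067  0.027]]
top (212, 266) [[0.54  0.304 0.014]]
[[390, 206], [245, 232], [256, 301], [403, 274]] [[0.674, -0.142, 0.07], [0.614, 0.213, 0.07], [0.447, 0.184, 0.07], [0.506, -0.165, 0.07]]
```

Request:
{"fn": "step_arm", "kwargs": {
  "moves": [
    [[3.4,2,0,0.14,0],[3.4,2,0,0.14,0],[3.4,2,0,0.14,0],[3.4,2,0,0.14,0],[3.4,2,0,0.14,0],[3.4,2,0,0.14,0],[3.4,2,0,0.14,0],[3.4,2,0,0.14,0],[3.4,2,0,0.14,0],[3.4,2,0,0.14,0]]
  ]
}}

```text
clock: 1.1
tool_pos: [0.5073, -0.453, 0.2262]
orientation: [180.0, 0.0, -85.2]
force: [-0.1, -0.4, -0.0]
opening: 0.0132
gripper_force: 0.0
```

Request:
{"fn": "step_arm", "kwargs": {
  "moves": [
    [[0.1,4.5,0,0.09,0],[0.1,4.5,0,0,0],[0.1,4.5,0,0,0],[0.1,4.5,0,0,0],[0.1,4.5,0,0,0],[0.1,4.5,0,0,0],[0.1,4.5,0,0,0],[0.1,4.5,0,0,0],[0.1,4.5,0,0,0],[0.1,4.5,0,0,0]]
  ]
}}

```text
clock: 2.1
tool_pos: [0.5157, -0.0024, 0.2265]
orientation: [180.0, 0.0, -80.4]
force: [1.7, -0.4, -0.2]
opening: 0.0006
gripper_force: 0.0
```

Request:
{"fn": "step_arm", "kwargs": {
  "moves": [
    [[0,4,0,0,0],[0,4,0,0,0],[0,4,0,0,0],[0,4,0,0,0],[0,4,0,0,0],[0,1.1,-2,0,0],[0,0,-3,0,0],[0,0,-3,0,0],[0,0,-3,0,0],[0,0,0,0,0]]
  ]
}}

```text
clock: 3.1
tool_pos: [0.5136, 0.2051, 0.1125]
orientation: [179.6, -0.2, -80.4]
force: [-0.2, 0.3, 0.1]
opening: 0.0002
gripper_force: 0.0
```

```bash
python3 - <<'E'
from h import *
C=np.array([560,23.]);a=np.radians(10.1);M=np.array([[np.cos(a),-np.sin(a)],[np.sin(a),np.cos(a)]])
P=np.array([-73,165])
o=ctrl.get_obs(); t=o["tool_pos"]*1000; print(t.round(1),o["orientation"].round(1),(M.T@(t[:2]-C)).round(1),o["force"].round(1))
prev=t[:2]
for th in np.r_[0.05,np.linspace(.2,1.58,12)]:
    s=60-8*th/1.57; n=np.array([np.sin(th),np.cos(th)])
    w=C+M@(P+s*np.array([np.cos(th),-np.sin(th)])+n*(7+9.5*np.cos(th)+21*np.sin(th)))
    print(round(th,2),w.round(1),((w-prev)/10).round(2)); prev=w
E
```

```text
[513.6 205.1 112.5] [179.6  -0.2 -80.4] [-13.8 187.4] [-0.2  0.3  0.1]
0.05 [516.3 197.6] [ 0.27 -0.76]
0.2 [518.6 191.7] [ 0.24 -0.58]
0.33 [520.3 186.4] [ 0.16 -0.53]
0.45 [521.4 180.8] [ 0.12 -0.57]
0.58 [522.  174.7] [ 0.06 -0.6 ]
0.7 [522.  168.4] [-0.01 -0.63]
0.83 [521.1 161.8] [-0.09 -0.66]
0.95 [519.3 155.1] [-0.18 -0.67]
1.08 [516.5 148.5] [-0.28 -0.66]
1.2 [512.7 142.1] [-0.38 -0.64]
1.33 [507.9 136. ] [-0.48 -0.6 ]
1.45 [502.1 130.6] [-0.58 -0.54]
1.58 [495.4 126.1] [-0.67 -0.46]
```

Request:
{"fn": "step_arm", "kwargs": {
  "moves": [
    [[0.2,0.4,-1.3,0,0],[0,0,-1.3,0,0],[0,0,-1.15,0,0],[0,0,0,0,0],[0.05,-1.1,0,0,0],[0.25,-0.6,0,0,0],[0.15,-0.55,0,0,0],[0.1,-0.55,0,0,0],[0.05,-0.6,0,0,0],[0,-0.65,0,0,0]]
  ]
}}

```text
clock: 4.1
tool_pos: [0.5244, 0.1699, 0.0792]
orientation: [-180.0, 0.0, -80.4]
force: [-0.6, 2.1, 0.2]
opening: 0.0004
gripper_force: 0.5
```

Request:
{"fn": "step_arm", "kwargs": {
  "moves": [
    [[-0.1,-0.65,0,0,0],[-0.2,-0.65,0,0,0],[-0.3,-0.65,0,0,0],[-0.4,-0.65,0,0,0],[-0.25,-0.3,0,0,0],[-0.25,-0.3,0,0,0],[-0.3,-0.25,0,0,0],[-0.3,-0.25,0,0,0],[0,0,0,0,0],[0,0,0,0,0]]
  ]
}}

```text
clock: 5.1
tool_pos: [0.503, 0.1332, 0.079]
orientation: [180.0, -0.0, -80.4]
force: [-0.3, -0.4, 0.8]
opening: 0.0005
gripper_force: 0.0
```

```bash
python3 - <<'E'
from h import *
o=ctrl.get_obs(); print(o["tool_pos"].round(4),o["force"].round(1))
p,d=viewer.snapshot("scene"); cv2.imwrite("pics/s1.png",cv2.resize(p[150:330,200:440],None,fx=3,fy=3))
E
```

```text
[0.503  0.1332 0.079 ] [-0.3 -0.4  0.8]
```

View pics/s1.png

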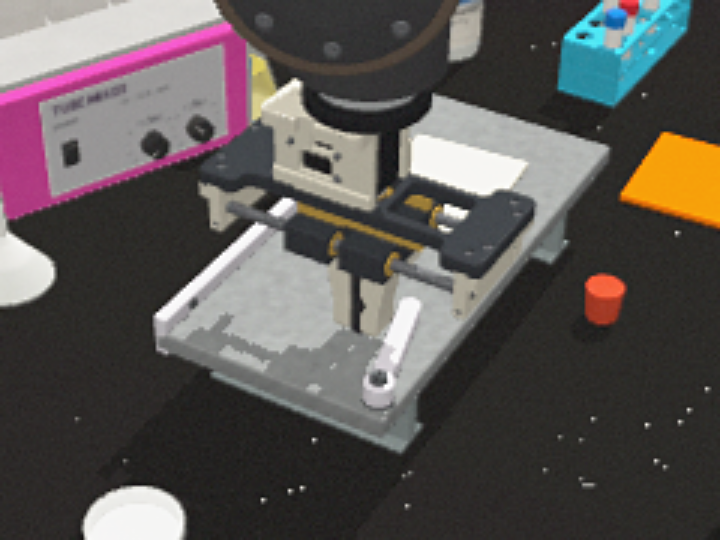

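The picture shows the bar swung to about 1.3 rad, with the fingers beside it at crop pixel (365,310). The tile and the bystanders haven't moved. I'll finish the swing.

Request:
{"fn": "step_arm", "kwargs": {
  "moves": [
    [[-0.2,-0.2,0,0,0],[-0.2,-0.2,0,0,0],[-0.2,-0.2,0,0,0],[-0.2,-0.1,0,0,0],[0,0,0,0,0],[0,0,0,0,0]]
  ]
}}

```text
clock: 5.75
tool_pos: [0.495, 0.1261, 0.0791]
orientation: [180.0, -0.0, -80.4]
force: [-0.3, 0.6, 0.9]
opening: 0.0005
gripper_force: 0.0
```

```bash
cat >> h.py <<'E'
C=np.array([560,23.]);a=np.radians(10.1);M=np.array([[np.cos(a),-np.sin(a)],[np.sin(a),np.cos(a)]])
E
python3 - <<'E'
from h import *
o=ctrl.get_obs(); t=o["tool_pos"]*1000; print(t.round(1),(M.T@(t[:2]-C)).round(1),o["force"].round(1))
p,d=viewer.snapshot("scene")
w=((p.min(2)>200)*255).astype(np.uint8)
for c in cv2.findContours(w[150:330,200:440],0,cv2.CHAIN_APPROX_NONE,offset=(200,150))[0]:
    if cv2.contourArea(c)<60: continue
    q=(M.T@(ray("scene",c[:,0],.086)[:,:2]*1000-C).T).T
    print(cv2.contourArea(c),cv2.boundingRect(c),q.min(0).round(),q.max(0).round(), np.round(cv2.minAreaRect(q.astype(np.float32))[2],1))
cv2.imwrite("pics/s2.png",cv2.resize(p[150:330,200:440],None,fx=3,fy=3))
E
```

```text
[495.  126.1  79.1] [-45.9 112.9] [-0.3  0.6  0.9]
453.0 (228, 312, 33, 18) [-46. 310.] [  8. 358.] 30.4
150.5 (321, 250, 25, 31) [-85.  83.] [-62. 176.] 4.4
275.5 (200, 227, 18, 24) [155. 163.] [217. 224.] 40.5
145.0 (252, 223, 38, 34) [68. 61.] [ 78. 187.] 90.0
346.0 (342, 195, 34, 20) [ -55. -101.] [ 28. -51.] 3.8
900.0 (200, 150, 82, 28) [ 261. -202.] [399.   9.] 65.9
```

View pics/s2.png

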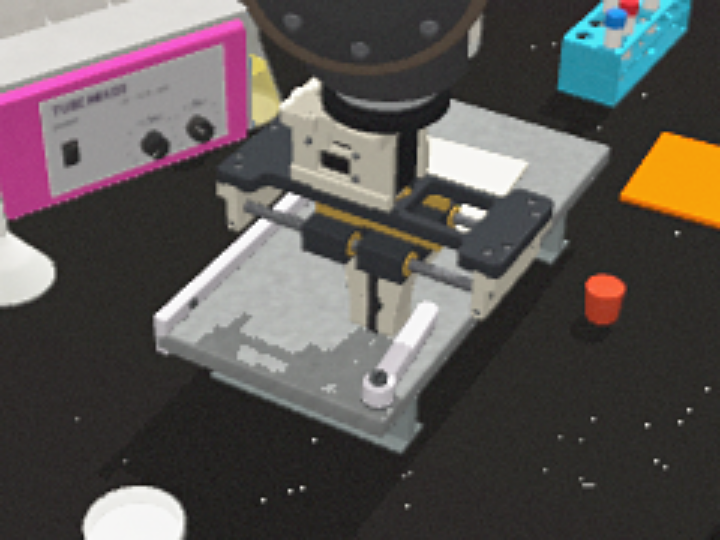

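The bar now lies nearly along the front edge, from its pivot at crop (378,385) to its tip at (428,310). It may be a few degrees short, so I'll nudge it while watching the force.

Request:
{"fn": "step_arm", "kwargs": {
  "moves": [
    [[-0.1,0,0,0,0],[-0.1,0,0,0,0],[-0.1,0,0,0,0],[0,0,0,0,0]]
  ]
}}

```text
clock: 6.2
tool_pos: [0.4921, 0.1263, 0.0791]
orientation: [-180.0, -0.0, -80.4]
force: [0.3, -0.8, -0.6]
opening: 0.0005
gripper_force: 0.3
```

```bash
python3 - <<'E'
from h import *
o=ctrl.get_obs(); t=o["tool_pos"]*1000; print(t.round(1),(M.T@(t[:2]-C)).round(1),o["force"].round(1))
p,d=viewer.snapshot("scene")
w=((p.min(2)>170)*255).astype(np.uint8)
for c in cv2.findContours(w[245:290,315:350],0,cv2.CHAIN_APPROX_NONE,offset=(315,245))[0]:
    if cv2.contourArea(c)<60: continue
    q=(M.T@(ray("scene",c[:,0],.083)[:,:2]*1000-C).T).T
    vx,vy,x,y=cv2.fitLine(q.astype(np.float32),cv2.DIST_L2,0,.01,.01).ravel(); print(q.min(0),q.max(0),vx,vy,x,y)
E
```

```text
[492.1 126.3  79.1] [-48.7 113.6] [ 0.3 -0.8 -0.6]
[-93.18919124  60.01025509] [-52.54484152 184.72430863] 0.12646547 -0.991971 -78.01503 127.30392
```

Request:
{"fn": "step_arm", "kwargs": {
  "moves": [
    [[0.6,0.1,0,0,0],[0.6,0.1,1,0,0],[0,0,3,0,4],[1.1,-3.5,2,0,4],[1.2,-3.5,0,0,4],[1.2,-3.5,0,0,4],[1.2,-3.5,0,0,4],[1.2,-3.6,0,0,4],[1.2,-3.6,0,0,4],[0.8,-3.6,0,0,4]]
  ]
}}

```text
clock: 7.25
tool_pos: [0.5844, -0.1215, 0.1398]
orientation: [-180.0, -0.0, -80.4]
force: [0.6, 0.9, -0.5]
opening: 0.0397
gripper_force: 0.0
```

```bash
python3 - <<'E'
from h import *
o=ctrl.get_obs(); t=o["tool_pos"]*1000; print(t.round(1),(M.T@(t[:2]-C)).round(1),o["force"].round(1),o["opening"])
p,d=viewer.snapshot("top"); s,_=viewer.snapshot("scene")
for x in measure(p,d): print(x)
a=np.zeros((540,640,3),np.uint8); a=cv2.resize(p[190:320,190:420],None,fx=3,fy=3); b=cv2.resize(s[230:300,240:370],(690,372))
cv2.imwrite("pics/t3.png",a[:,:]); cv2.imwrite("pics/ts3.png",cv2.resize(np.vstack([a,b]),(544,600)))
E
```

```text
[ 584.4 -121.5  139.8] [  -1.3 -146.5] [ 0.6  0.9 -0.5] 0.039706493708898685
(617.5, array([573.8, -58.9,  90.2,  62.3,  14.1]))
```

View pics/ts3.png

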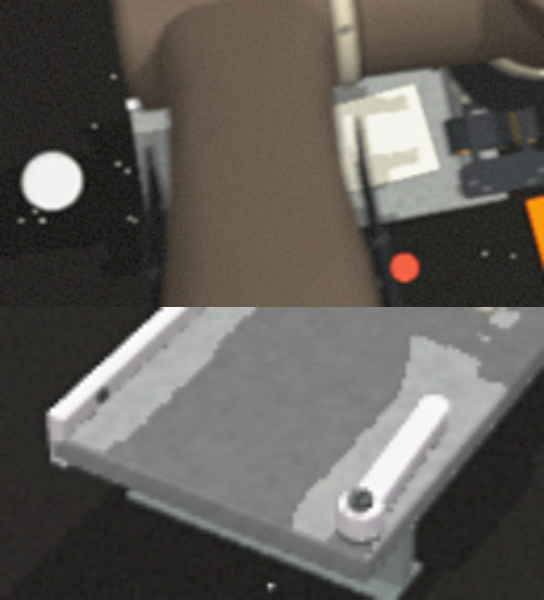

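The bar is now clear in the scene view, with its tip near composite (438,405) and its pivot at (361,500), almost parallel to the front edge. The arm hides it in the top view. I'll measure its angle from the scene view.

```bash
python3 - <<'E'
from h import *
f=lambda uv,z:(M.T@(ray("scene",uv,z)[:,:2]*1000-C).T).T.round(1)
print(f([(344.7,253.3)],.086),f([(326.3,276.1)],.088))
p,d=viewer.snapshot("scene")
for th in(215,225,235):
  w=((p.min(2)>th)*255).astype(np.uint8)
  for c in cv2.findContours(w[240:290,312:356],0,cv2.CHAIN_APPROX_NONE,offset=(312,240))[0]:
    if cv2.contourArea(c)<40: continue
    q=(M.T@(ray("scene",c[:,0],.086)[:,:2]*1000-C).T).T
    print(th,np.round(cv2.minAreaRect(q.astype(np.float32)),1) if 0 else cv2.minAreaRect(q.astype(np.float32)))
    # lip angle reference
  for c in cv2.findContours(w[180:240,245:345],0,cv2.CHAIN_APPROX_NONE,offset=(245,180))[0]:
    if cv2.contourArea(c)>60: print("  lip",cv2.minAreaRect(((M.T@(ray("scene",c[:,0],.082)[:,:2]*1000-C).T).T).astype(np.float32)))
E
```

```text
[[-74.5  90. ]] [[-77.5 168. ]]
215 ((-74.12934875488281, 130.09249877929688), (14.929133415222168, 93.40825653076172), 5.7002081871032715)
  lip ((76.2043685913086, 76.80601501464844), (91.3617172241211, 8.96533203125), 89.78455352783203)
225 ((-74.29438018798828, 129.67823791503906), (13.943623542785645, 92.64461517333984), 5.272800445556641)
  lip ((76.3648452758789, 77.354248046875), (90.26271057128906, 8.640351295471191), 89.79689025878906)
235 ((-74.50873565673828, 129.6897735595703), (13.518857955932617, 91.03887176513672), 5.272799968719482)
  lip ((76.42782592773438, 77.3426513671875), (90.2637710571289, 8.38564682006836), 89.99168395996094)
```

The bar is about 5° short, at 1.48 rad, and the fingers turn out slimmer than I assumed. I'll go back and finish it.

Request:
{"fn": "step_arm", "kwargs": {
  "moves": [
    [[-1.2,3.55,0,0,0],[-1.2,3.55,0,0,0],[-1.2,3.55,0,0,0],[-1.2,3.55,0,0,0],[-1.2,3.55,0,0,0],[-1.2,3.55,0,0,0],[-1.2,3.55,-2,0,0],[0,0,-2,0,0],[0,0,-2,0,0],[0,0,0,0,0]]
  ]
}}

```text
clock: 8.4
tool_pos: [0.4974, 0.1291, 0.0774]
orientation: [179.8, -0.1, -80.3]
force: [-0.7, -0.1, 0.2]
opening: 0.0002
gripper_force: 0.0
```

Request:
{"fn": "step_arm", "kwargs": {
  "moves": [
    [[-0.3,-0.05,0,0,0],[-0.3,-0.05,0,0,0],[-0.3,-0.05,0,0,0],[-0.2,-0.05,0,0,0],[-0.15,-0.05,0,0,0],[-0.1,0,0,0,0],[-0.1,0,0,0,0],[0,0,0,0,0]]
  ]
}}

```text
clock: 9.2
tool_pos: [0.4853, 0.1264, 0.0794]
orientation: [-179.9, 0.0, -80.4]
force: [3.7, -1.9, 1.3]
opening: 0.0004
gripper_force: 1.7
```

```bash
cat > bar.py <<'E'
from h import *
o=ctrl.get_obs(); t=o["tool_pos"]*1000; print(t.round(1),(M.T@(t[:2]-C)).round(1),o["force"].round(1))
p,d=viewer.snapshot("scene")
w=((p.min(2)>225)*255).astype(np.uint8)
for c in cv2.findContours(w[240:290,312:356],0,cv2.CHAIN_APPROX_NONE,offset=(312,240))[0]:
    if cv2.contourArea(c)<40: continue
    q=(M.T@(ray("scene",c[:,0],.086)[:,:2]*1000-C).T).T
    print(cv2.minAreaRect(q.astype(np.float32)))
E
python3 bar.py
```

```text
[485.3 126.4  79.4] [-55.4 114.9] [ 3.7 -1.9  1.3]
((-79.7440185546875, 107.37469482421875), (47.12670135498047, 12.561981201171875), 86.41341400146484)
```

Request:
{"fn": "step_arm", "kwargs": {
  "moves": [
    [[0.6,0.1,0,0,0],[1.2,0.2,1,0,0],[0,0,3,0,4],[1.2,-3.5,2,0,4],[1.2,-3.5,0,0,4],[1.2,-3.5,0,0,4],[1.2,-3.5,0,0,4],[1.2,-3.6,0,0,4],[1.2,-3.6,0,0,4],[0.8,-3.6,0,0,4]]
  ]
}}

```text
clock: 10.25
tool_pos: [0.5829, -0.1201, 0.1383]
orientation: [179.9, 0.0, -80.4]
force: [0.3, 1.2, 0.8]
opening: 0.0399
gripper_force: 0.0
```

```bash
python3 bar.py
```

```text
[ 582.9 -120.1  138.3] [  -2.6 -144.9] [0.3 1.2 0.8]
((-78.77438354492188, 129.70306396484375), (91.61674499511719, 13.359225273132324), 88.92520141601562)
```

Request:
{"fn": "step_arm", "kwargs": {
  "moves": [
    [[0,0,-2,0,5],[0,0,-2,0,5],[0,0,-1.5,0,5],[0,0,-0.5,0,5],[0,0,0,0,5],[0,0,0,0,5]]
  ]
}}

```text
clock: 10.9
tool_pos: [0.5831, -0.1186, 0.0795]
orientation: [-180.0, -0.0, -80.4]
force: [-0.5, 0.5, 0.2]
opening: 0.0503
gripper_force: 0.0
```

Request:
{"fn": "step_arm", "kwargs": {
  "moves": [
    [[0,0,-0.4,0,5],[0,0,-0.25,0,5],[0,0,0,0,5],[0,0,0,0,5]]
  ]
}}

```text
clock: 11.3
tool_pos: [0.5827, -0.1187, 0.0727]
orientation: [-180.0, -0.0, -80.4]
force: [0.4, 0.9, 0.8]
opening: 0.0499
gripper_force: 0.0
```

Request:
{"fn": "step_arm", "kwargs": {
  "moves": [
    [[-0.1,0.5,0,0.01,5],[-0.15,1,0,0,5],[-0.2,1,0,0,5],[-0.15,1,0,0,5],[-0.2,1,0,0,5],[-0.15,1,0,0,5],[-0.2,1,0,0,5],[-0.15,1,0,0,5],[-0.2,1,0,0,5],[-0.2,1,0,0,5]]
  ]
}}

```text
clock: 12.3
tool_pos: [0.5656, -0.0229, 0.0726]
orientation: [-180.0, -0.0, -79.8]
force: [0.8, -1.0, 0.0]
opening: 0.0501
gripper_force: 0.4
```

```bash
python3 - <<'E'
from h import *
o=ctrl.get_obs(); t=o["tool_pos"]*1000; print(t.round(1),(M.T@(t[:2]-C)).round(1),o["force"].round(1))
p,d=viewer.snapshot("scene"); cv2.imwrite("pics/s4.png",cv2.resize(p[150:330,200:440],None,fx=3,fy=3))
E
```

```text
[565.6 -22.9  72.6] [ -2.6 -46.1] [ 0.8 -1.   0. ]
```

View pics/s4.png

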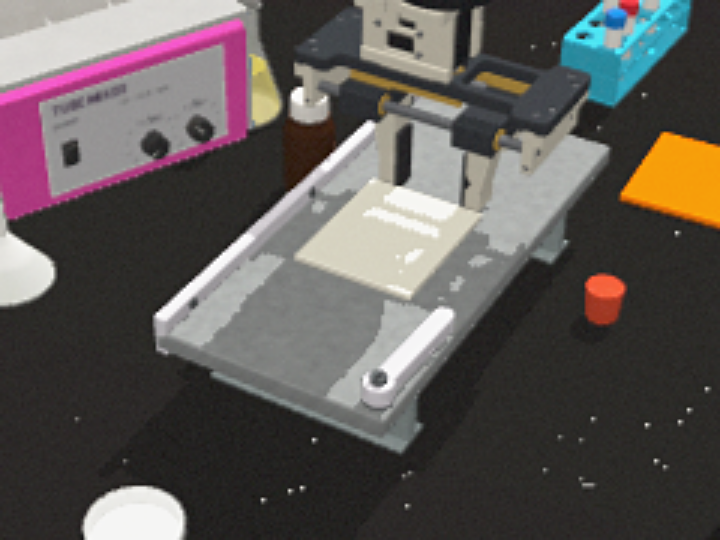

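The tile is square and flat, with both fingers on its rear edge. Its leading edge runs from crop (297,258) to (408,296), and the bar lies along the front edge. I'll keep pushing.

Request:
{"fn": "step_arm", "kwargs": {
  "moves": [
    [[-0.2,1,0,0,5],[-0.15,1,0,0,5],[-0.2,1,0,0,5],[-0.15,1,0,0,5],[-0.2,1,0,0,5],[-0.15,1,0,0,5],[-0.2,1,0,0,5],[-0.15,1,0,0,5],[-0.2,1,0,0,5],[-0.2,1,0,0,5]]
  ]
}}

```text
clock: 13.35
tool_pos: [0.5475, 0.0771, 0.0725]
orientation: [180.0, -0.0, -79.8]
force: [-0.1, -1.2, 0.2]
opening: 0.0502
gripper_force: 0.5
```

```bash
cat > tile.py <<'E'
from h import *
o=ctrl.get_obs(); t=o["tool_pos"]*1000; print(t.round(1),(M.T@(t[:2]-C)).round(1),o["force"].round(1))
p,d=viewer.snapshot("scene"); cv2.imwrite("pics/last.png",cv2.resize(p[150:330,200:440],None,fx=3,fy=3))
c=cloud("scene",d); L=np.einsum('ij,vuj->vui',M.T,c[...,:2]*1000-C); z=c[...,2]
# tile: warm white in the picture
b,g,r=[p[...,i].astype(int) for i in range(3)]
m=((p.min(2)>150)&(abs(L[...,0])<62)&(L[...,1]>-130)&(L[...,1]<235)&(z>.066)&(z<.082)).astype(np.uint8)
m=cv2.morphologyEx(m,cv2.MORPH_OPEN,np.ones((3,3)))
k=max(cv2.findContours(m,0,cv2.CHAIN_APPROX_NONE)[0],key=cv2.contourArea)
q=(M.T@(ray("scene",k[:,0],.076)[:,:2]*1000-C).T).T
print(q.min(0).round(1),q.max(0).round(1),cv2.minAreaRect(q.astype(np.float32)))
E
python3 tile.py
```

```text
[547.5  77.1  72.5] [-2.8 55.5] [-0.1 -1.2  0.2]
[ -65.5 -121.1] [ 57.9 178.6] ((-3.6219940185546875, 28.5394287109375), (300.1701965332031, 122.79097747802734), 89.41578674316406)
```

Request:
{"fn": "step_arm", "kwargs": {
  "moves": [
    [[-0.15,0.8,0,0,5],[-0.15,0.8,0,0,5],[-0.1,0.6,0,0,5],[-0.1,0.5,0,0,5],[-0.1,0.4,0,0,5],[-0.05,0.3,0,0,5],[0,0,0,0,5],[0,0,0,0,5]]
  ]
}}

```text
clock: 14.2
tool_pos: [0.5412, 0.1104, 0.0725]
orientation: [-180.0, 0.0, -79.8]
force: [-0.3, -0.1, -0.3]
opening: 0.0499
gripper_force: 0.0
```

```bash
sed -i 's/p.min(2)>150)/r-b>12)\&(r>140)/' tile.py; python3 tile.py
```

```text
[541.2 110.4  72.5] [-3.2 89.3] [-0.3 -0.1 -0.3]
[-49.3 100.4] [ 42.2 213.7] ((-3.579090118408203, 156.97640991210938), (91.37555694580078, 113.33026885986328), 0.21252568066120148)
```

View pics/last.png

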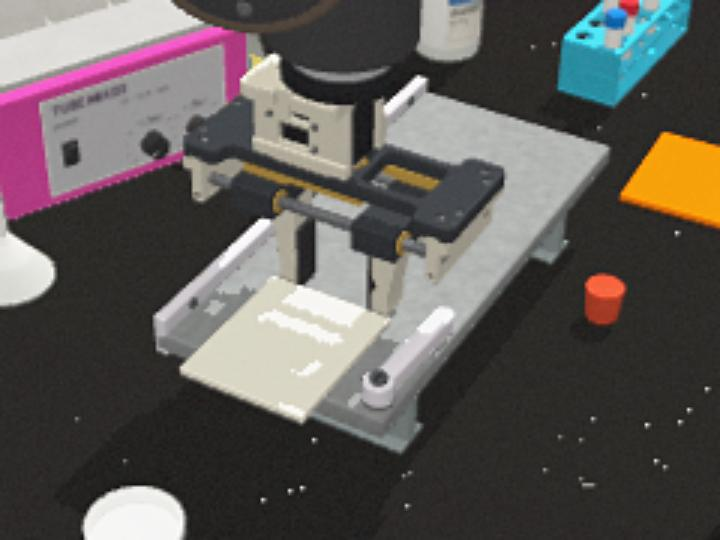

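The tile is square, with its leading edge from crop (182,372) to (303,420), and it overhangs about 29–30 mm. I'll push 5 mm more, then retreat and check.

Request:
{"fn": "step_arm", "kwargs": {
  "moves": [
    [[-0.05,0.3,0,0,5],[-0.05,0.2,0,0,5],[0,0,0,0,5],[0,0,0,0,5],[0.1,-0.6,0,0,5],[0.2,-1.2,0,0,5],[0,0,3,0,5],[0,-2,4,0,5],[0,-4,3,0,5],[0,-4,0,0,5]]
  ]
}}

```text
clock: 15.25
tool_pos: [0.5457, -0.0038, 0.1774]
orientation: [-179.5, 0.0, -79.7]
force: [1.5, -0.8, -0.4]
opening: 0.0496
gripper_force: 0.0
```

Request:
{"fn": "step_arm", "kwargs": {
  "moves": [
    [[0,-4.5,0,0,5],[0,-4.5,0,0,5],[0,-4.5,0,0,5],[0,-4.5,0,0,5],[0,-4.5,0,0,5],[0,-4.5,0,0,5],[0,-4.5,0,0,5],[0,-4.5,0,0,5],[0,0,0,0,5],[0,0,0,0,5]]
  ]
}}

```text
clock: 16.25
tool_pos: [0.5419, -0.3645, 0.1717]
orientation: [179.9, 0.0, -80.0]
force: [-0.1, -0.3, -0.1]
opening: 0.0501
gripper_force: 0.0
```

```bash
python3 tile.py; python3 bar.py; python3 - <<'E'
from h import *
p,d=viewer.snapshot("top"); cv2.imwrite("pics/t5.png",cv2.resize(p[180:320,190:420],None,fx=3,fy=3))
for x in measure(p,d): print(x, (M.T@(x[1][:2]-C)).round(1))
E
```

```text
[ 541.9 -364.5  171.7] [ -85.8 -378.3] [-0.1 -0.3 -0.1]
[-49.3 104.9] [ 41.7 218.5] ((-3.803264617919922, 161.69094848632812), (91.07076263427734, 113.4697494506836), 0.06655852496623993)
[ 542.2 -363.4  172. ] [ -85.3 -377.3] [-0.5  0.3 -0.1]
((-78.35271453857422, 153.68833923339844), (12.846298217773438, 43.86309814453125), 1.2445398569107056)
(121.0, array([461.3, 138. ,  17. ,  89.6,   3.1])) [-77.  130.5]
(139.0, array([576.8, 153.4,  63.5,  27.2,  72.7])) [ 39.4 125.4]
(398.0, array([639.3,  37.8,   9.2, 359.1,  10.1])) [80.7  0.7]
```

View pics/t5.png

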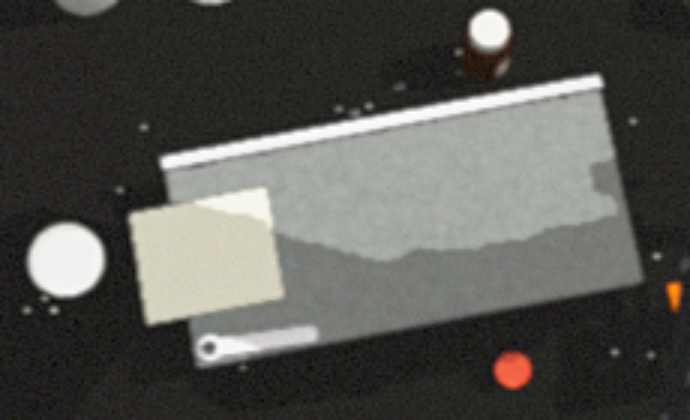

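The top view shows the tile overhanging the open end, with its left edge from (130,213) to (148,325). The bar lies along the front edge, and the dish, vial and stopper are in place. I'll measure the overhang in this view.

```bash
python3 - <<'E'
from h import *
p,d=viewer.snapshot("top"); b,g,r=[p[...,i].astype(int) for i in range(3)]
m=((r>150)&(g>140)).astype(np.uint8); m[:,:230]=0; m[:,288:]=0; m[:240]=0; m[292:]=0
k=max(cv2.findContours(m,0,cv2.CHAIN_APPROX_NONE)[0],key=cv2.contourArea)
q=(M.T@(ray("top",k[:,0],.076)[:,:2]*1000-C).T).T; print(q.min(0),q.max(0),cv2.minAreaRect(q.astype(np.float32)))
# ledge end: gray/black edge along x'=60 and far end, at z=.07
K,e,Rm=cam("top")
def val(x,y,z):
    w=np.r_[(C+M@np.array([x,y]))/1000,z]; v=K@(Rm.T@(w-e)); u=v[:2]/v[2]
    return cv2.getRectSubPix(p,(1,1),(float(u[0]),float(u[1]))).mean()
for x in(50,55,60,65):
    for s in(1,-1):
        ys=np.arange(165,195,.5); vs=np.array([val(x,s*y,.07) for y in ys]); h=(vs[:10].mean()+vs[-10:].mean())/2
        print(x,s,s*ys[np.argmax(vs<h)],end=' ; ')
ys=np.arange(195,230,.5)
for x in(-30,0,30):
    vs=np.array([val(x,y,.076) for y in ys]); h=(vs[:10].mean()+vs[-6:].mean())/2; print("tile lead",x,ys[np.argmax(vs<h)])
for n,u in(("vial",(353,190)),("stop",(361,303)),("dish",(212,266))): print(n,p[u[1],u[0]])
E
```

```text
[-45.1782426   80.37278412] [ 64.51725216 212.95499662] ((9.437767028808594, 146.99227905273438), (132.51002502441406, 109.60281372070312), 89.43675994873047)
50 1 180.0 ; 50 -1 -179.5 ; 55 1 181.0 ; 55 -1 -180.0 ; 60 1 181.0 ; 60 -1 -180.0 ; 65 1 180.5 ; 65 -1 -180.0 ; tile lead -30 213.5
tile lead 0 213.5
tile lead 30 213.5
vial [241 244 244]
stop [ 68 100 241]
dish [240 241 241]
```

```bash
python3 -c "
from plant import close_job; print(close_job())"
```

```text
the job is handed in; nothing more can be done
None
```

The stop bar lies along the front edge at about 1.59 rad. The tile lies flat and square, sticking out about 33–34 mm by camera. The vial, stopper and dish look unmoved, and the job was handed in with about 17 s used.

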